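# Set out foam feeders by size on the glue-up board

### The job

Set the four white foam feeders out for gluing: stand one upright in the middle of each rubber pad on the board, in order of size, with the biggest on the pad next to the green glue pot and the smallest on the pad farthest from it. Do not let any feeder fall over on the way.

Things in the scene. Friction and masses are not known exactly. Their poses are not given: they have to be found in the camera images.
- feeder_1: smallest of four loose white foam feeders: rigid upright cylinder, 36 mm diameter, 60 mm tall, flat top (5 mm bevel), straight sides, narrowed to a 27 mm flat foot over the lowest 13 mm; under 90 g. Origin: centre of underside, z up. Starts upright on the bench (z = 0); bystanders under 65 mm tall stand to its left and right, 25 mm is free towards robot and board.
- feeder_2: second smallest of four loose white foam feeders: rigid upright cylinder, 44 mm diameter, 78 mm tall, flat top (5 mm bevel), straight sides, narrowed to a 33 mm flat foot over the lowest 13 mm; under 90 g. Origin: centre of underside, z up. Starts upright on the bench (z = 0); bystanders under 65 mm tall stand to its left and right, 25 mm is free towards robot and board.
- feeder_3: second biggest of four loose white foam feeders: rigid upright cylinder, 52 mm diameter, 96 mm tall, flat top (5 mm bevel), straight sides, narrowed to a 40 mm flat foot over the lowest 13 mm; under 90 g. Origin: centre of underside, z up. Starts upright on the bench (z = 0); bystanders under 65 mm tall stand to its left and right, 25 mm is free towards robot and board.
- feeder_4: biggest of four loose white foam feeders: rigid upright cylinder, 60 mm diameter, 114 mm tall, flat top (5 mm bevel), straight sides, narrowed to a 46 mm flat foot over the lowest 13 mm; under 90 g. Origin: centre of underside, z up. Starts upright on the bench (z = 0); bystanders under 65 mm tall stand to its left and right, 25 mm is free towards robot and board.
- pad_1: the end pad at the right-hand (-y) end of the row: one of four alike black rubber pads, 66 mm diameter, 4 mm thick, in a row 85 mm apart along a fixed wooden board (370 x 100 x 20 mm). Origin: centre of the pad's underside, on the board's top; upper face 4 mm higher. y along the row towards pad_4, x across it, away from the robot, z up.
- pad_2: the second pad from the right (-y): one of four alike black rubber pads, 66 mm diameter, 4 mm thick, in a row 85 mm apart along a fixed wooden board (370 x 100 x 20 mm). Origin: centre of the pad's underside, on the board's top; upper face 4 mm higher. y along the row towards pad_4, x across it, away from the robot, z up.
- pad_3: the third pad from the right (-y): one of four alike black rubber pads, 66 mm diameter, 4 mm thick, in a row 85 mm apart along a fixed wooden board (370 x 100 x 20 mm). Origin: centre of the pad's underside, on the board's top; upper face 4 mm higher. y along the row towards pad_4, x across it, away from the robot, z up.
- pad_4: the end pad at the left-hand (+y) end of the row: one of four alike black rubber pads, 66 mm diameter, 4 mm thick, in a row 85 mm apart along a fixed wooden board (370 x 100 x 20 mm). Origin: centre of the pad's underside, on the board's top; upper face 4 mm higher. y along the row towards pad_4, x across it, away from the robot, z up.
- glue_pot: electric hot-melt glue pot, fixed in line with the row, about 118 mm (between centres) beyond the end pad at either end: green round shell 94 mm across, steel rim 100 mm, green lid with black knob (top at 106 mm), black control box with dial towards the robot. Origin: centre of the underside. It shows which end gets the biggest feeder.
- coating_tin: plain lidded steel tin, 92 mm across, 82 mm tall, fixed in line with the row about 118 mm beyond the end pad at the other end from the glue pot. Origin: centre of the underside. Only an obstacle.
There are look-alikes about, which are no part of the job. Leave any purple or red look-alike of the feeder_2 alone.

How it is judged:
At the end, for the whole second after the job is handed in: All four feeders stand upright (within 0.1 rad) and still on the rubber pads, foot on the pad, each centre within 15 mm of its pad's centre, in order of size: biggest on the pad next to the glue pot, then second biggest, second smallest, and smallest on the pad farthest from the pot (((horizontal distance between glue_pot and pad_4 below 0.16 m and horizontal distance between feeder_1 and pad_1 below 0.015 m and horizontal distance between feeder_2 and pad_2 below 0.015 m and horizontal distance between feeder_3 and pad_3 below 0.015 m and horizontal distance between feeder_4 and pad_4 below 0.015 m) or (horizontal distance between glue_pot and pad_1 below 0.16 m and horizontal distance between feeder_1 and pad_4 below 0.015 m and horizontal distance between feeder_2 and pad_3 below 0.015 m and horizontal distance between feeder_3 and pad_2 below 0.015 m and horizontal distance between feeder_4 and pad_1 below 0.015 m)) and angle between each of feeder_1, feeder_2, feeder_3, feeder_4's own z axis and vertical below 0.1 rad and height (world z) of feeder_1 between 0.019 and 0.03 m and linear speed of each of feeder_1, feeder_2, feeder_3, feeder_4 below 0.02 m/s and height (world z) of feeder_2 between 0.019 and 0.03 m and height (world z) of feeder_3 between 0.019 and 0.03 m and height (world z) of feeder_4 between 0.019 and 0.03 m); the robot touches nothing.
It fails at once if a feeder fell over (leaned more than 0.8 rad) (angle between any of feeder_1, feeder_2, feeder_3, feeder_4's own z axis and vertical above 0.8 rad).
It also fails if it takes over 112 s, if anything falls off the work surface, if the arm or the gripper's body presses on something with over 40 N, if the wrist force passes 120 N, or if a joint passes its speed limit or range.

### The arm

A 6-joint arm with a two-finger parallel gripper is mounted at the origin on the work surface. World frame = base frame: x ahead of the robot, y to its left, z up, the work surface at z = 0. Lengths are in m, angles in rad, forces in N, time in s.
With the tool pointing down it reaches from about 0.4 to 0.825 m from the base axis. Payload 7 kg.
Tool frame: the origin (TCP) lies on the centre line of the jaws, within the pads' length; the fingertips stand 14 mm ahead of it and the grasp point (between the pads) lies 5 mm behind it; z points along the fingers, y is the line along which they close (so a half turn about z gives the same grasp; the last joint's range is limited). The gripper opens to 88 mm and grips with 3 to 60 N. Pads are 19 mm wide; open, the fingers measure 130 mm over their backs; the gripper's body (78 mm by 193 mm) begins 47 mm behind the grasp point.
Start: joints at [1.402, 0.359, 0.012, 0, -1.224, -0.288], TCP at [0.298, 0.606, 0.241] pointing down, gripper open.
Joint ranges: [-3.07, 3.07], [-1.43, 2.12], [-1.02, 1.25], [-3.03, 1.67], [-3.05, -0], [-3.03, 3.03]. Speed limits (rad/s): [2.39, 2.39, 3.01, 3.14, 3.14, 3.14].

### API

Orientations are given as [roll, pitch, yaw] about the fixed x, y, z axes, in that order (R = Rz(yaw) Ry(pitch) Rx(roll)).
In Python, from station import arm gives the robot as it stands.
- The arm moves only by the tool move_arm, never from a script. Its argument "rows" is a list of rows, each an object with "translation": the shift along the tool's x, y, z in cm, a list of three; "rot": the turn, a rotation vector about the tool's x, y, z in degrees, a list of three; "hand": the closure, from 0 (fully open) to 1 (shut). A call has 1 to 8 rows; each row is the pose to reach, as a shift and turn from the pose commanded when the call began, along the tool's axes at that moment; what a row does not reach only later rows make up. A row lasts 1/12 s, in which the tool goes at most 41.7 mm and 7.16 degrees, less where a joint would pass 70% of its speed; a pose out of reach is approached as far as the arm can. A call with a gripper value outside its range is refused whole. The fingers move at their own pace and stop on an object; "squeeze" is the grip in N (left out, the last holds). Time passes only in rows, so rows that repeat a pose let the fingers close. It gives the time, the measured TCP pose, the force, the opening and the grip force at its end, in the units of the state.
- arm.get_state(): the state, without advancing time (a new reading comes with each control period).
- arm.grab_frame(name): name is "scene" or "top" or "wrist"; returns (picture, depth): 384x512x3 uint8, red, green, blue; 384x512 float32, m along the optical axis (not along the pixel's ray), 0 where there is no reading.
- arm.camera_params(name): a dict with "vfov" (degrees; the focal length in pixels is half the picture's height over the tangent of half this angle, whatever the lens; pixels are square), "cx", "cy" (the principal point, pixels), "position" and "orientation" of the camera in the world; the wrist camera has in their place "tool_from_camera" (4x4, takes a point from camera to tool coordinates, whose origin is the TCP and whose axes are the flange's). Camera axes: x right, y down, z forward; pixel columns grow to the right and rows downward; lengths in m; the calibration is good to about 2 mm. A picture is of the moment at which its call begins: read the wrist's pose just before it. camera_params takes no time and is no camera call.
- arm.job_done(): hands the job in; it is judged then, once.
Trained networks look in the newest picture that a camera, given by its name, has taken for a name from the list of things; names that differ only in an ending like _2 or _b are one class to them, and where a whole thing is asked for, a point or a joint stands for the part that bears it (a point fixed in the world has none). Each returns a list of dicts, best first, with "p" (0 to 1); they miss things now and then, are a little off and sometimes report something else, mostly with a low value. They report only what shows in the picture. A call takes as long as a camera call. They do not tell look-alikes from the thing itself.
- arm.search_frame(label, camera): "point" ([x, y, z] in m, in the coordinates of the camera as it stood for that picture, good to about 4 mm: the middle of the surface that is visible of it).
- arm.pinpoint(label, camera): "point" ([x, y, z] in m, in the coordinates of the camera as it stood for that picture, good to about 4 mm: a listed point, or the origin of a listed thing).
The state is a dict: "t": time; "q": joint angles; "qd": joint speeds; "joint_efforts": joint torques, N m; "eef_pos": TCP position; "ee_rot": TCP orientation; "force": force on the tool from outside, world axes, zero at the start; "moment": the same for the moment, N m; "width": finger opening in m; "gripper_force": force on a finger pad.
Only numpy, scipy, OpenCV 4.12 (cv2) and the standard library are available. Lean on these libraries where they do the work, as an engineer would, in place of code of your own. Each camera call takes 0.05 s, during which the arm holds its last target. There are 200 camera calls.

## Working session

There is one attempt and no reset: what is moved stays moved. The work goes in short steps, Python scripts to look and compute and a tool call to move; the robot and the scene stay as the last step left them, time stands still between calls to the robot, and variables do not carry over. Pictures are saved under pics/ and viewed, at most 14 in all, crops included, and the job is handed in when it is done.

Besides the shell and the picture viewer there is one more tool, called after "Request:" in YAML: its name, and indented under it one key for each argument. move_arm: Moves the arm, as the interface text tells. Its arguments: {"type":"object","properties":{"rows":{"type":"array","items":{"type":"object","properties":{"translation":{"type":"array","items":{"type":"number"}},"rot":{"type":"array","items":{"type":"number"}},"hand":{"type":"number"}}}},"squeeze":{"type":"number"}},"required":["rows"]}

```bash
mkdir -p pics; cat > h.py <<'E'
import numpy as np, cv2
from scipy.spatial.transform import Rotation as R
from station import arm
def cam(name):
    st=arm.get_state(); c=arm.camera_params(name); im,d=arm.grab_frame(name)
    f=im.shape[0]/2/np.tan(np.radians(c['vfov'])/2)
    if 'tool_from_camera' in c:
        T=np.eye(4); T[:3,:3]=R.from_euler('xyz',st['ee_rot']).as_matrix(); T[:3,3]=st['eef_pos']
        T=T@np.array(c['tool_from_camera'])
    else:
        T=np.eye(4); o=np.array(c['orientation']); T[:3,3]=c['position']
        T[:3,:3]=o if o.shape==(3,3) else R.from_euler('xyz',o).as_matrix() if o.size==3 else R.from_quat(o).as_matrix()
    v,u=np.mgrid[:im.shape[0],:im.shape[1]]
    P=np.stack([(u-c['cx'])/f*d,(v-c['cy'])/f*d,d],-1)@T[:3,:3].T+T[:3,3]
    P[d==0]=np.nan
    return im,d,P,T
def save(n,im): cv2.imwrite('pics/'+n+'.png',cv2.cvtColor(im,cv2.COLOR_RGB2BGR))
E
python3 - <<'E'
from h import *
s=arm.get_state(); print(s)
for n in ('scene','top'):
    print(arm.camera_params(n))
    im,d,P,T=cam(n); save(n,im); np.save(n+'P.npy',P); np.save(n+'I.npy',im)
    for l in ('feeder_1','pad_1','glue_pot','coating_tin'):
        for r in arm.pinpoint(l,n): print(n,l,round(r['p'],2),np.round(T[:3,:3]@r['point']+T[:3,3],3))
E
```

```text
{'t': 0.0, 'q': array([ 1.40210582e+00,  3.59408670e-01,  1.10983632e-02, -3.47786241e-04,
       -1.22410192e+00, -2.88082226e-01]), 'qd': array([-1.45685303e-03,  2.64677828e-04, -3.85143484e-05,  4.30652450e-04,
       -1.73778066e-04, -8.49189129e-05]), 'joint_efforts': array([-5.39185075e-04, -5.82718170e+01,  2.93048036e+01,  6.99754804e+00,
        7.03870930e-03, -1.48589302e-04]), 'eef_pos': array([0.2975432, 0.6053835, 0.2396262]), 'ee_rot': array([ 3.13995045e+00, -1.45675172e-04, -4.56891049e-01]), 'force': array([-0.55942498,  0.10480966,  0.25210782]), 'moment': array([-0.03908337, -0.01504801, -0.02710016]), 'gripper_force': 0.0, 'width': 0.08773446267172631}
{'vfov': 53.54943847580526, 'cx': 264.71608176269854, 'cy': 191.20503914593252, 'position': array([ 0.96250657, -0.40738001,  0.87281736]), 'orientation': array([-2.50334888,  0.01162605,  0.84378041])}
scene feeder_1 0.93 [ 0.465 -0.111  0.003]
scene feeder_1 0.89 [0.34  0.048 0.007]
scene feeder_1 0.81 [0.459 0.085 0.002]
scene feeder_1 0.75 [ 0.418  0.299 -0.001]
scene feeder_1 0.56 [ 0.414 -0.313  0.005]
scene
[... 300 characters left out ...]
 [ 0.604 -0.068  0.019]
{'vfov': 57.64999204610545, 'cx': 253.03601746378564, 'cy': 190.41447778399885, 'position': array([ 0.38211495, -0.0213391 ,  0.74407596]), 'orientation': array([-2.96707159,  0.03567736, -1.54494276])}
top feeder_1 0.86 [ 0.425 -0.305 -0.002]
top feeder_1 0.84 [ 0.341  0.044 -0.003]
top feeder_1 0.67 [ 0.465 -0.114 -0.003]
top feeder_1 0.67 [0.416 0.3   0.002]
top feeder_1 0.64 [0.307 0.178 0.002]
top feeder_1 0.57 [ 0.459  0.084 -0.002]
top pad_1 0.91 [ 0.604 -0.058  0.02 ]
top pad_1 0.88 [ 0.594 -0.15   0.017]
top pad_1 0.72 [0.634 0.106 0.018]
top pad_1 0.63 [0.62  0.019 0.023]
top coating_tin 0.93 [ 0.647  0.218 -0.002]
top coating_tin 0.15 [ 0.461  0.088 -0.001]
```

View pics/scene.png

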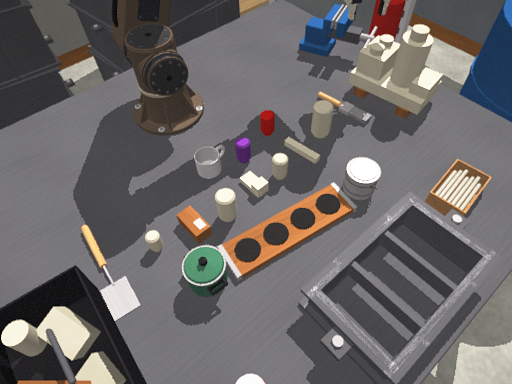

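View pics/top.png

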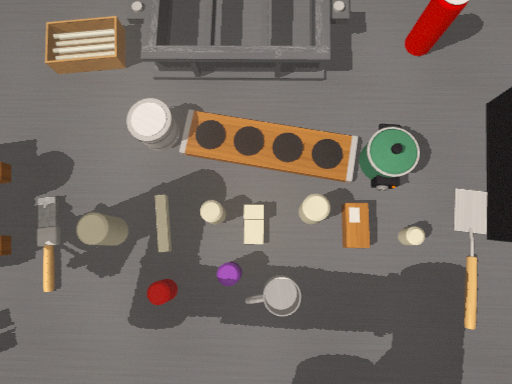

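The scene picture shows four white feeders at about (151,241), (226,205), (280,166) and (321,119). The purple and red look-alikes are at (243,150) and (267,122). The green pot (205,268) stands at the -y end, next to pad_1. I'll measure the top faces and the pads.

```bash
python3 - <<'E'
from h import *
for n in ('scene','top'):
    P=np.load(n+'P.npy'); I=np.load(n+'I.npy').astype(int)
    for c in ((.42,-.308),(.465,-.112),(.459,.085),(.418,.3)):
        m=(np.hypot(P[...,0]-c[0],P[...,1]-c[1])<.05)&(P[...,2]>.025)
        Q=P[m]; zt=np.percentile(Q[:,2],97)
        q=Q[Q[:,2]>zt-.003]; (x,y),r=cv2.minEnclosingCircle(q[:,:2].astype(np.float32))
        b=Q[(Q[:,2]>.02)&(Q[:,2]<zt-.008)]
        # side points: fit circle
        A=np.c_[2*b[:,:2],np.ones(len(b))]; s=np.linalg.lstsq(A,(b[:,:2]**2).sum(1),rcond=None)[0]
        print(n,c,'zt %.4f top c (%.4f %.4f) med %s r %.4f n%d'%(zt,x,y,np.round((q.min(0)+q.max(0))[:2]/2,4),r,len(q)),'side',np.round(s[:2],4),round(np.sqrt(s[2]+s[0]**2+s[1]**2),4),len(b))
    # pads
    m=(I.max(-1)<45)&(np.abs(P[...,2]-.024)<.008)&(P[...,0]>.53)&(P[...,0]<.70)&(np.abs(P[...,1])<.22)
    k,lab,st,ce=cv2.connectedComponentsWithStats(m.astype(np.uint8))
    for i in range(1,k):
        if st[i,4]>150:
            q=P[lab==i]; (x,y),r=cv2.minEnclosingCircle(q[:,:2].astype(np.float32)); print(n,'pad',st[i,4],np.round(np.nanmedian(q,0),4),np.round((x,y,r),4))
    # obstacles near feeders: components with z>.012
    m=(P[...,2]>.01)&(P[...,2]<.3)&(P[...,0]>.25)&(P[...,0]<.75)&(np.abs(P[...,1])<.45)
    k,lab,st,ce=cv2.connectedComponentsWithStats(m.astype(np.uint8))
    for i in range(1,k):
        if st[i,4]>60:
            q=P[lab==i]; print(n,'obj',np.round(q.min(0),3),np.round(q.max(0),3))
E
```

```text
scene (0.42, -0.308) zt 0.0622 top c (0.4209 -0.3119) med [ 0.4209 -0.3116] r 0.0157 n79 side [ 0.4204 -0.3108] 0.0172 93
scene (0.465, -0.112) zt 0.0984 top c (0.4696 -0.1148) med [ 0.4691 -0.1162] r 0.0245 n168 side [ 0.4668 -0.1155] 0.0254 274
scene (0.459, 0.085) zt 0.0809 top c (0.4592 0.0834) med [0.4586 0.0833] r 0.0184 n75 side [0.458  0.0839] 0.0209 168
scene (0.418, 0.3) zt 0.1167 top c (0.4198 0.2967) med [0.4196 0.2965] r 0.0283 n140 side [0.4171 0.2981] 0.0289 392
scene obj [0.29  0.267 0.01 ] [0.488 0.45  0.119]
scene obj [0.283 0.155 0.012] [0.325 0.195 0.084]
scene obj [0.377 0.178 0.01 ] [0.498 0.215 0.027]
scene obj [0.32  0.024 0.012] [0.362 0.067 0.082]
scene obj [ 0.263 -0.091  0.01 ] [0.337 0.015 0.067]
scene obj [0.437 0.062 0.013] [0.482 0.105 0.083]
scene obj [0.597 0.173 0.01 ] [0.691 0.265 0.087]
scene obj [ 0.397 -0.017  0.01 ] [0.479 0.025 0.043]
scene obj [ 0.512 -0.315  0.01 ] [0.688 0.168 0.109]
scene obj [ 0.442 -0.142  0.012] [ 0.494 -0.091  0.101]
scene obj [ 0.395 -0.229  0.01 ] [ 0.486 -0.181  0.045]
scene obj [ 0.25  -0.447  0.01 ] [ 0.424 -0.417
[... 598 characters left out ...]
0.534 -0.213  0.01 ] [0.69  0.169 0.028]
top obj [ 0.511 -0.315  0.01 ] [ 0.645 -0.215  0.108]
top obj [0.378 0.178 0.01 ] [0.497 0.216 0.025]
top obj [ 0.442 -0.14   0.013] [ 0.492 -0.089  0.097]
top obj [0.291 0.418 0.01 ] [0.49  0.45  0.022]
top obj [0.436 0.064 0.013] [0.48  0.106 0.08 ]
top obj [ 0.396 -0.228  0.01 ] [ 0.485 -0.18   0.042]
top obj [ 0.399 -0.015  0.013] [0.478 0.025 0.04 ]
top obj [0.388 0.269 0.01 ] [0.447 0.328 0.116]
top obj [ 0.403 -0.326  0.012] [ 0.438 -0.292  0.062]
top obj [ 0.251 -0.446  0.01 ] [ 0.423 -0.415  0.021]
top obj [0.319 0.026 0.014] [0.361 0.069 0.079]
top obj [ 0.266 -0.089  0.01 ] [0.337 0.015 0.063]
top obj [0.281 0.156 0.011] [0.323 0.201 0.08 ]
```

```bash
cat >> h.py <<'E'
def shift(target):
    s=arm.get_state(); M=R.from_euler('xyz',s['ee_rot']); print('t',round(s['t'],2),'pos',np.round(s['eef_pos'],4),'rot',np.round(s['ee_rot'],4),'w',round(s['width'],4),'q',np.round(s['q'],2))
    print('shift cm',np.round(M.inv().apply(np.array(target)-s['eef_pos'])*100,2))
    return s
E
python3 - <<'E'
from h import *
ref=np.array([(.591,-.1485),(.6045,-.062),(.619,.02),(.631,.1065)]); allc=[]
for n in ('scene','top'):
    P=np.load(n+'P.npy'); I=np.load(n+'I.npy').astype(int)
    # rays to z=.024 handled by depth; classify inside board: orange vs black by red-blue
    cs=[]
    for c in ref:
        m=(np.hypot(P[...,0]-c[0],P[...,1]-c[1])<.045)&(P[...,2]<.04)&((I[...,0]-I[...,2])<40)&(P[...,2]>.012)&(I.max(-1)<90)
        q=P[m][:,:2].astype(np.float32); (x,y),r=cv2.minEnclosingCircle(q)
        print(n,len(q),np.round(q.mean(0),4),np.round((x,y,r),4)); cs.append(q.mean(0))
    allc.append(cs)
a=np.mean(allc,0); c0=a.mean(0); u=np.linalg.svd(a-c0)[2][0]; u*=np.sign(u[1]); print('dir',u,'yaw',-np.pi/2-np.arctan2(u[0],u[1]))
print(np.round([c0+u*.085*k for k in (-1.5,-.5,.5,1.5)],4))
yaw=-np.pi/2-np.arctan2(u[0],u[1])
s=shift((.4175,.2985,.2396))
M=R.from_euler('xyz',s['ee_rot']); T=R.from_euler('xyz',[np.pi,0,yaw]); print('rotvec',np.degrees((M.inv()*T).as_rotvec()))
P=np.load('topP.npy'); m=(P[...,0]>.66); print('max z far',np.nanpercentile(P[m][:,2],[90,99,99.9]))
E
```

```text
scene 470 [ 0.5916 -0.1488] [ 0.5907 -0.1479  0.0333]
scene 428 [ 0.6049 -0.0651] [ 0.6041 -0.0651  0.0325]
scene 395 [0.618  0.0187] [0.6174 0.0188 0.0333]
scene 371 [0.631  0.1025] [0.6291 0.1021 0.0334]
top 690 [ 0.5918 -0.1469] [ 0.592  -0.1469  0.0321]
top 668 [ 0.6047 -0.0635] [ 0.605  -0.0635  0.032 ]
top 647 [0.6179 0.0206] [0.618  0.0209 0.032 ]
top 639 [0.631  0.1041] [0.6313 0.1035 0.0322]
dir [0.15465735 0.98796815] yaw -1.726077
[[ 0.5917 -0.1483]
 [ 0.6048 -0.0643]
 [ 0.6179  0.0197]
 [ 0.6311  0.1037]]
t 0.5 pos [0.2977 0.6057 0.2405] rot [ 3.1416 -0.     -0.4568] w 0.0873 q [ 1.4   0.36  0.01 -0.   -1.22 -0.29]
shift cm [24.3  22.29  0.1 ]
rotvec [ 1.75621837e-03 -1.70230652e-03  7.27227672e+01]
max z far [0.07945841 0.12484998 0.16821854]
```

```bash
python3 - <<'E'
from h import *
P=np.load('sceneP.npy')
for y0 in np.arange(.33,.9,.04):
    m=(P[...,1]>y0)&(P[...,1]<y0+.04)&(P[...,0]>0)&(P[...,0]<.6)&(P[...,2]>.05)
    if m.any(): q=P[m]; print(round(y0,2),'x',q[:,0].min().round(3),q[:,0].max().round(3),'zmax',q[:,2].max().round(3))
c=arm.camera_params('scene'); o=R.from_euler('xyz',c['orientation'])
p=o.inv().apply(np.array([.298,.606,.24])-c['position']); f=192/np.tan(np.radians(c['vfov'])/2); print(p[0]/p[2]*f+c['cx'],p[1]/p[2]*f+c['cy'])
E
```

```text
0.49 x 0.263 0.383 zmax 0.311
0.53 x 0.259 0.59 zmax 0.307
0.57 x 0.047 0.588 zmax 0.258
0.61 x 0.03 0.582 zmax 0.277
0.65 x 0.034 0.577 zmax 0.276
0.69 x 0.089 0.57 zmax 0.16
0.73 x 0.158 0.267 zmax 0.105
0.77 x 0.225 0.242 zmax 0.093
366.88470433941194 12.432518930890609
```

Request:
move_arm:
  rows:
    - {"translation":[24.3,22.3,0],"rot":[0,0,0],"hand":0}
    - {"translation":[24.3,22.3,0],"rot":[0,0,0],"hand":0}
    - {"translation":[24.3,22.3,0],"rot":[0,0,0],"hand":0}
    - {"translation":[24.3,22.3,0],"rot":[0,0,0],"hand":0}
    - {"translation":[24.3,22.3,0],"rot":[0,0,20],"hand":0}
    - {"translation":[24.3,22.3,0],"rot":[0,0,20],"hand":0}
    - {"translation":[24.3,22.3,0],"rot":[0,0,20],"hand":0}
    - {"translation":[24.3,22.3,0],"rot":[0,0,27],"hand":0}
  squeeze: 15

```text
t: 1.17
eef_pos: [0.4178, 0.2962, 0.241]
ee_rot: [-3.141, 0.0, -0.933]
force: [1.1, 0.5, -0.4]
width: 0.0878
gripper_force: 0.0
```

Request:
move_arm:
  rows:
    - {"translation":[0,0,0],"rot":[0,0,45.7],"hand":0}
    - {"translation":[0,0,0],"rot":[0,0,45.7],"hand":0}
    - {"translation":[0,0,0],"rot":[0,0,45.7],"hand":0}
    - {"translation":[0,0,0],"rot":[0,0,45.7],"hand":0}
    - {"translation":[0,0,0],"rot":[0,0,45.7],"hand":0}
    - {"translation":[0,0,0],"rot":[0,0,45.7],"hand":0}
    - {"translation":[0,0,0],"rot":[0,0,45.7],"hand":0}
    - {"translation":[0,0,0],"rot":[0,0,45.7],"hand":0}

```text
t: 1.83
eef_pos: [0.4175, 0.2984, 0.2407]
ee_rot: [-3.141, 0.0, -1.728]
force: [0.4, -0.3, 1.1]
width: 0.0876
gripper_force: 0.0
```

```bash
python3 - <<'E'
from h import *
shift((.4175,.2985,.080))
E
```

```text
t 1.83 pos [0.4175 0.2984 0.2407] rot [-3.1414e+00  4.0000e-04 -1.7279e+00] w 0.0876 q [ 1.    0.09 -0.34 -0.   -1.14 -1.16]
shift cm [-0.    0.   16.07]
```

Request:
move_arm:
  rows:
    - {"translation":[0,0,4],"rot":[0,0,0],"hand":0}
    - {"translation":[0,0,7.5],"rot":[0,0,0],"hand":0}
    - {"translation":[0,0,10.5],"rot":[0,0,0],"hand":0}
    - {"translation":[0,0,13],"rot":[0,0,0],"hand":0}
    - {"translation":[0,0,15],"rot":[0,0,0],"hand":0}
    - {"translation":[0,0,16],"rot":[0,0,0],"hand":0}
    - {"translation":[0,0,16],"rot":[0,0,0],"hand":0}
    - {"translation":[0,0,16],"rot":[0,0,0],"hand":0.25}

```text
t: 2.5
eef_pos: [0.4177, 0.2987, 0.0809]
ee_rot: [-3.141, -0.0, -1.724]
force: [-0.4, -0.2, 0.7]
width: 0.0848
gripper_force: 0.0
```

Request:
move_arm:
  rows:
    - {"translation":[0,0,0],"rot":[0,0,0],"hand":0.3}
    - {"translation":[0,0,0],"rot":[0,0,0],"hand":0.5}
    - {"translation":[0,0,0],"rot":[0,0,0],"hand":0.5}
    - {"translation":[0,0,0],"rot":[0,0,0],"hand":0.5}
    - {"translation":[0,0,0],"rot":[0,0,0],"hand":0.5}
    - {"translation":[0,0,0],"rot":[0,0,0],"hand":0.5}

```text
t: 3.0
eef_pos: [0.4178, 0.299, 0.0814]
ee_rot: [-3.141, 0.001, -1.725]
force: [-1.5, -0.4, 7.3]
width: 0.0599
gripper_force: 15.0
```

```bash
python3 - <<'E'
from h import *
s=shift((.5917,-.1483,.230)); print(s['gripper_force'],s['force'])
im,*_=cam('wrist'); save('w1',im)
E
```

```text
t 3.0 pos [0.4178 0.299  0.0814] rot [-3.1408e+00  1.4000e-03 -1.7252e+00] w 0.0599 q [ 1.    0.26 -0.55  0.   -0.76 -1.16]
shift cm [ 41.5  -24.07 -14.89]
15.001885126694106 [-1.52563945 -0.38019839  7.30281531]
```

Request:
move_arm:
  rows:
    - {"translation":[0,0,-0.7],"rot":[0,0,0],"hand":0.5}
    - {"translation":[0,0,-2],"rot":[0,0,0],"hand":0.5}
    - {"translation":[0,0,-4],"rot":[0,0,0],"hand":0.5}
    - {"translation":[0,0,-7],"rot":[0,0,0],"hand":0.5}
    - {"translation":[0,0,-10],"rot":[0,0,0],"hand":0.5}
    - {"translation":[0,0,-12.5],"rot":[0,0,0],"hand":0.5}
    - {"translation":[0,0,-14],"rot":[0,0,0],"hand":0.5}
    - {"translation":[0,0,-14.5],"rot":[0,0,0],"hand":0.5}

```text
t: 3.72
eef_pos: [0.4182, 0.2992, 0.2289]
ee_rot: [-3.139, 0.004, -1.725]
force: [0.5, 0.2, -1.5]
width: 0.0598
gripper_force: 15.0
```

Request:
move_arm:
  rows:
    - {"translation":[1.3,-0.8,0],"rot":[0,0,0],"hand":0.5}
    - {"translation":[3.5,-2,0],"rot":[0,0,0],"hand":0.5}
    - {"translation":[6.5,-3.8,0],"rot":[0,0,0],"hand":0.5}
    - {"translation":[9.5,-5.5,0],"rot":[0,0,0],"hand":0.5}
    - {"translation":[12.5,-7.3,0],"rot":[0,0,0],"hand":0.5}
    - {"translation":[15.5,-9,0],"rot":[0,0,0],"hand":0.5}
    - {"translation":[18.5,-10.8,0],"rot":[0,0,0],"hand":0.5}
    - {"translation":[21.5,-12.5,0],"rot":[0,0,0],"hand":0.5}

```text
t: 4.38
eef_pos: [0.5076, 0.0649, 0.2249]
ee_rot: [3.14, -0.0, -1.725]
force: [1.4, 0.8, -0.0]
width: 0.06
gripper_force: 15.0
```

Request:
move_arm:
  rows:
    - {"translation":[3,-1.8,0],"rot":[0,0,0],"hand":0.5}
    - {"translation":[6,-3.5,0],"rot":[0,0,0],"hand":0.5}
    - {"translation":[9,-5.2,0],"rot":[0,0,0],"hand":0.5}
    - {"translation":[12,-7,0],"rot":[0,0,0],"hand":0.5}
    - {"translation":[15,-8.7,0],"rot":[0,0,0],"hand":0.5}
    - {"translation":[17.5,-10.1,0],"rot":[0,0,0],"hand":0.5}
    - {"translation":[19.3,-11.2,0],"rot":[0,0,0],"hand":0.5}
    - {"translation":[20,-11.6,0],"rot":[0,0,0],"hand":0.5}

```text
t: 5.05
eef_pos: [0.5915, -0.1514, 0.224]
ee_rot: [3.139, -0.001, -1.728]
force: [0.0, 0.5, -1.1]
width: 0.0599
gripper_force: 15.0
```

```bash
python3 - <<'E'
from h import *
s=shift((.5917,-.1483,.107)); print(s['gripper_force'],s['force'])
im,*_=cam('scene'); save('s1',im)
E
```

```text
t 5.05 pos [ 0.5915 -0.1514  0.224 ] rot [ 3.1392e+00 -6.0000e-04 -1.7280e+00] w 0.0599 q [ 0.07  0.27 -0.16  0.   -1.15 -0.23]
shift cm [-0.31  0.   11.7 ]
14.991687778383493 [ 0.03966895  0.50254409 -1.10279216]
```

View pics/s1.png

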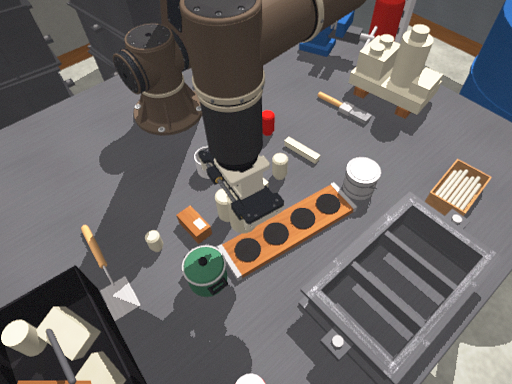

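The picture shows feeder_4 hanging in the gripper at about (238,215), upright above the end of the board by the pot. I'm lowering it onto pad_1.

Request:
move_arm:
  rows:
    - {"translation":[-0.3,0,2],"rot":[0,0,0],"hand":0.5}
    - {"translation":[-0.3,0,5],"rot":[0,0,0],"hand":0.5}
    - {"translation":[-0.3,0,8],"rot":[0,0,0],"hand":0.5}
    - {"translation":[-0.3,0,10],"rot":[0,0,0],"hand":0.5}
    - {"translation":[-0.3,0,11],"rot":[0,0,0],"hand":0.5}
    - {"translation":[-0.3,0,11.4],"rot":[0,0,0],"hand":0.5}
    - {"translation":[-0.3,0,11.6],"rot":[0,0,0],"hand":0.5}
    - {"translation":[-0.3,0,11.6],"rot":[0,0,0],"hand":0.5}

```text
t: 5.77
eef_pos: [0.5926, -0.1455, 0.1103]
ee_rot: [-3.141, 0.0, -1.725]
force: [0.4, -0.7, -0.2]
width: 0.0601
gripper_force: 15.0
```

```bash
python3 - <<'E'
from h import *
s=shift((.5917,-.1483,.106)); print(s['gripper_force'],s['force'])
E
```

```text
t 5.77 pos [ 0.5926 -0.1455  0.1103] rot [-3.1405  0.     -1.725 ] w 0.0601 q [ 0.08  0.36 -0.3   0.   -0.9  -0.23]
shift cm [0.29 0.05 0.43]
14.991615634644404 [ 0.40365942 -0.68743261 -0.16203604]
```

Request:
move_arm:
  rows:
    - {"translation":[0.2,0,0.1],"rot":[0,0,0],"hand":0.5}
    - {"translation":[0.2,0,0.2],"rot":[0,0,0],"hand":0.5}
    - {"translation":[0.2,0,0.3],"rot":[0,0,0],"hand":0.5}
    - {"translation":[0.2,0,0.3],"rot":[0,0,0],"hand":0.5}

```text
t: 6.1
eef_pos: [0.5919, -0.1478, 0.107]
ee_rot: [-3.141, 0.0, -1.726]
force: [-0.7, -0.2, -0.5]
width: 0.0601
gripper_force: 15.0
```

```bash
python3 - <<'E'
from h import *
s=shift((.5917,-.1483,.106)); print(s['gripper_force'],s['force'])
E
```

```text
t 6.1 pos [ 0.5919 -0.1478  0.107 ] rot [-3.1408e+00  2.0000e-04 -1.7258e+00] w 0.0601 q [ 0.08  0.37 -0.31 -0.   -0.9  -0.23]
shift cm [0.05 0.01 0.1 ]
14.991706438595429 [-0.74660947 -0.18686071 -0.54910401]
```

Request:
move_arm:
  rows:
    - {"translation":[0,0,0.1],"rot":[0,0,0],"hand":0.5}
    - {"translation":[0,0,0.15],"rot":[0,0,0],"hand":0.5}
    - {"translation":[0,0,0.15],"rot":[0,0,0],"hand":0.5}

```text
t: 6.35
eef_pos: [0.5919, -0.1479, 0.1055]
ee_rot: [-3.141, -0.0, -1.726]
force: [-1.0, 0.5, 3.6]
width: 0.0601
gripper_force: 15.0
```

Request:
move_arm:
  rows:
    - {"translation":[0,0,0],"rot":[0,0,0],"hand":0.29}
    - {"translation":[0,0,0],"rot":[0,0,0],"hand":0.2}
    - {"translation":[0,0,0],"rot":[0,0,0],"hand":0}
    - {"translation":[0,0,0],"rot":[0,0,0],"hand":0}
    - {"translation":[0,0,0],"rot":[0,0,0],"hand":0}
    - {"translation":[0,0,0],"rot":[0,0,0],"hand":0}

```text
t: 6.85
eef_pos: [0.5917, -0.1478, 0.105]
ee_rot: [3.142, 0.0, -1.726]
force: [0.0, 0.1, -0.5]
width: 0.0861
gripper_force: 0.0
```

Request:
move_arm:
  rows:
    - {"translation":[0,0,-1],"rot":[0,0,0],"hand":0}
    - {"translation":[0,0,-3],"rot":[0,0,0],"hand":0}
    - {"translation":[0,0,-6],"rot":[0,0,0],"hand":0}
    - {"translation":[0,0,-9],"rot":[0,0,0],"hand":0}
    - {"translation":[0,0,-11.5],"rot":[0,0,0],"hand":0}
    - {"translation":[0,0,-12],"rot":[0,0,0],"hand":0}
    - {"translation":[0,0,-12],"rot":[0,0,0],"hand":0}

```text
t: 7.43
eef_pos: [0.5929, -0.1478, 0.2284]
ee_rot: [-3.136, 0.001, -1.725]
force: [-0.4, -0.2, -1.0]
width: 0.0877
gripper_force: 0.0
```

```bash
cat >> h.py <<'E'
def tops(n,cs):
    im,d,P,T=cam(n)
    for c,h in cs:
        m=(np.hypot(P[...,0]-c[0],P[...,1]-c[1])<.035)&(abs(P[...,2]-h)<.006)
        q=P[m]
        if len(q)<20: print(n,c,'few',len(q)); continue
        print(n,c,len(q),'mid',np.round((q.min(0)+q.max(0))/2,4),'zmed',round(np.median(q[:,2]),4))
    return im
E
python3 - <<'E'
from h import *
s=shift((.468,-.115,.23)); print(s['gripper_force'],s['force'])
im=tops('top',[((.5917,-.1483),.138),((.468,-.115),.096)]); save('t2',im)
E
```

```text
t 7.43 pos [ 0.5929 -0.1478  0.2284] rot [-3.1364e+00  7.0000e-04 -1.7255e+00] w 0.0877 q [ 0.08  0.26 -0.16  0.   -1.15 -0.23]
shift cm [-1.32 12.85 -0.23]
0.0 [-0.36640681 -0.20215023 -0.98977022]
top (0.5917, -0.1483) 85 mid [ 0.5972 -0.1421  0.1353] zmed 0.1349
top (0.468, -0.115) 563 mid [ 0.4677 -0.1149  0.0942] zmed 0.0942
```

View pics/t2.png

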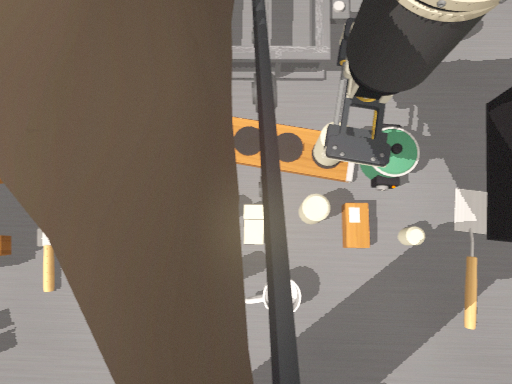

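The picture shows feeder_4 upright on pad_1 at (327,150). Next is feeder_3.

Request:
move_arm:
  rows:
    - {"translation":[-0.4,4,0],"rot":[0,0,0],"hand":0}
    - {"translation":[-0.8,8,0],"rot":[0,0,0],"hand":0}
    - {"translation":[-1.2,11.5,0],"rot":[0,0,0],"hand":0}
    - {"translation":[-1.3,12.7,0],"rot":[0,0,0],"hand":0}
    - {"translation":[-1.3,12.7,0],"rot":[0,0,0],"hand":0}
    - {"translation":[-1.3,12.7,0],"rot":[0,0,0],"hand":0}
    - {"translation":[-1.3,12.7,0],"rot":[0,0,0],"hand":0}

```text
t: 8.07
eef_pos: [0.4687, -0.1153, 0.2247]
ee_rot: [3.141, -0.0, -1.725]
force: [0.1, 0.6, -0.8]
width: 0.0879
gripper_force: 0.0
```

```bash
python3 - <<'E'
from h import *
shift((.468,-.115,.068))
E
```

```text
t 8.07 pos [ 0.4687 -0.1153  0.2247] rot [ 3.1412e+00 -3.0000e-04 -1.7254e+00] w 0.0879 q [ 0.17  0.05 -0.42  0.   -1.1  -0.32]
shift cm [-0.03  0.07 15.67]
```

Request:
move_arm:
  rows:
    - {"translation":[0,0.1,4],"rot":[0,0,0],"hand":0}
    - {"translation":[0,0.1,7.5],"rot":[0,0,0],"hand":0}
    - {"translation":[0,0.1,10.5],"rot":[0,0,0],"hand":0}
    - {"translation":[0,0.1,13],"rot":[0,0,0],"hand":0}
    - {"translation":[0,0.1,15],"rot":[0,0,0],"hand":0}
    - {"translation":[0,0.1,15.7],"rot":[0,0,0],"hand":0}
    - {"translation":[0,0.1,15.7],"rot":[0,0,0],"hand":0}
    - {"translation":[0,0.1,15.7],"rot":[0,0,0],"hand":0.25}

```text
t: 8.73
eef_pos: [0.4679, -0.1154, 0.068]
ee_rot: [3.141, -0.001, -1.726]
force: [-0.1, 0.2, 0.3]
width: 0.0846
gripper_force: 0.0
```

Request:
move_arm:
  rows:
    - {"translation":[0,0,0],"rot":[0,0,0],"hand":0.38}
    - {"translation":[0,0,0],"rot":[0,0,0],"hand":0.6}
    - {"translation":[0,0,0],"rot":[0,0,0],"hand":0.6}
    - {"translation":[0,0,0],"rot":[0,0,0],"hand":0.6}
    - {"translation":[0,0,0],"rot":[0,0,0],"hand":0.6}
    - {"translation":[0,0,0],"rot":[0,0,0],"hand":0.6}

```text
t: 9.23
eef_pos: [0.4676, -0.1151, 0.0686]
ee_rot: [-3.141, 0.0, -1.725]
force: [-0.9, 1.0, 4.0]
width: 0.0517
gripper_force: 15.0
```

```bash
python3 - <<'E'
from h import *
s=shift((.6048,-.0643,.20)); print(s['gripper_force'],s['force'])
E
```

```text
t 9.23 pos [ 0.4676 -0.1151  0.0686] rot [-3.1405e+00  2.0000e-04 -1.7255e+00] w 0.0517 q [ 0.17  0.23 -0.63  0.   -0.71 -0.32]
shift cm [ -7.14 -12.79 -13.12]
15.001202342059514 [-0.91228553  0.95861804  4.04686782]
```

Request:
move_arm:
  rows:
    - {"translation":[0,0,-0.7],"rot":[0,0,0],"hand":0.6}
    - {"translation":[0,0,-2],"rot":[0,0,0],"hand":0.6}
    - {"translation":[0,0,-4],"rot":[0,0,0],"hand":0.6}
    - {"translation":[0,0,-7],"rot":[0,0,0],"hand":0.6}
    - {"translation":[0,0,-10],"rot":[0,0,0],"hand":0.6}
    - {"translation":[0,0,-12],"rot":[0,0,0],"hand":0.6}
    - {"translation":[-1,0,-13],"rot":[0,0,0],"hand":0.6}
    - {"translation":[-3,-1,-13],"rot":[0,0,0],"hand":0.6}

```text
t: 9.9
eef_pos: [0.4816, -0.0874, 0.2011]
ee_rot: [-3.138, 0.001, -1.728]
force: [0.9, -0.1, -1.0]
width: 0.0519
gripper_force: 15.0
```

Request:
move_arm:
  rows:
    - {"translation":[-2,-2,0],"rot":[0,0,0],"hand":0.6}
    - {"translation":[-4,-5,0],"rot":[0,0,0],"hand":0.6}
    - {"translation":[-4.1,-8,0],"rot":[0,0,0],"hand":0.6}
    - {"translation":[-4.1,-10.5,0],"rot":[0,0,0],"hand":0.6}
    - {"translation":[-4.1,-11.5,0],"rot":[0,0,0],"hand":0.6}
    - {"translation":[-4.1,-11.8,0],"rot":[0,0,0],"hand":0.6}
    - {"translation":[-4.1,-11.8,0],"rot":[0,0,0],"hand":0.6}
    - {"translation":[-4.1,-11.8,0],"rot":[0,0,0],"hand":0.6}

```text
t: 10.57
eef_pos: [0.6036, -0.0646, 0.1976]
ee_rot: [3.14, -0.0, -1.726]
force: [0.2, -0.1, -0.5]
width: 0.0516
gripper_force: 15.0
```

```bash
python3 - <<'E'
from h import *
s=shift((.6048,-.0643,.0928)); print(s['gripper_force'],s['force'])
E
```

```text
t 10.57 pos [ 0.6036 -0.0646  0.1976] rot [ 3.1403e+00 -1.0000e-04 -1.7260e+00] w 0.0516 q [ 0.21  0.28 -0.2  -0.   -1.09 -0.37]
shift cm [-0.05 -0.13 10.48]
14.999868622398935 [ 0.22884434 -0.14462544 -0.45977157]
```

Request:
move_arm:
  rows:
    - {"translation":[0,-0.1,3],"rot":[0,0,0],"hand":0.6}
    - {"translation":[0,-0.1,6],"rot":[0,0,0],"hand":0.6}
    - {"translation":[0,-0.1,8.5],"rot":[0,0,0],"hand":0.6}
    - {"translation":[0,-0.1,9.7],"rot":[0,0,0],"hand":0.6}
    - {"translation":[0,-0.1,10.2],"rot":[0,0,0],"hand":0.6}
    - {"translation":[0,-0.1,10.4],"rot":[0,0,0],"hand":0.6}
    - {"translation":[0,-0.1,10.4],"rot":[0,0,0],"hand":0.6}
    - {"translation":[0,-0.1,10.4],"rot":[0,0,0],"hand":0.6}

```text
t: 11.23
eef_pos: [0.6062, -0.0648, 0.0955]
ee_rot: [-3.14, 0.001, -1.725]
force: [-0.3, -0.2, -0.4]
width: 0.0518
gripper_force: 15.0
```

```bash
python3 - <<'E'
from h import *
s=shift((.6048,-.0643,.0925)); print(s['gripper_force'],s['force'])
E
```

```text
t 11.23 pos [ 0.6062 -0.0648  0.0955] rot [-3.1396e+00  5.0000e-04 -1.7254e+00] w 0.0518 q [ 0.21  0.38 -0.32  0.   -0.87 -0.37]
shift cm [-0.03  0.15  0.3 ]
14.999869315652177 [-0.26777813 -0.16225827 -0.38480336]
```

Request:
move_arm:
  rows:
    - {"translation":[0,0,0],"rot":[0,0,0],"hand":0.6}
    - {"translation":[0,0,0.1],"rot":[0,0,0],"hand":0.6}
    - {"translation":[0,0,0.2],"rot":[0,0,0],"hand":0.6}
    - {"translation":[0,0,0.2],"rot":[0,0,0],"hand":0.6}
    - {"translation":[0,0,0.2],"rot":[0,0,0],"hand":0.6}

```text
t: 11.65
eef_pos: [0.6061, -0.0649, 0.0927]
ee_rot: [-3.141, 0.0, -1.726]
force: [-0.6, 1.1, 4.3]
width: 0.0517
gripper_force: 15.0
```

Request:
move_arm:
  rows:
    - {"translation":[0,0,0],"rot":[0,0,0],"hand":0.38}
    - {"translation":[0,0,0],"rot":[0,0,0],"hand":0.25}
    - {"translation":[0,0,0],"rot":[0,0,0],"hand":0}
    - {"translation":[0,0,0],"rot":[0,0,0],"hand":0}
    - {"translation":[0,0,0],"rot":[0,0,0],"hand":0}
    - {"translation":[0,0,0],"rot":[0,0,0],"hand":0}
    - {"translation":[0,0,0],"rot":[0,0,0],"hand":0}

```text
t: 12.23
eef_pos: [0.6056, -0.065, 0.092]
ee_rot: [3.141, -0.0, -1.726]
force: [0.3, -0.2, -0.4]
width: 0.0863
gripper_force: 0.0
```

Request:
move_arm:
  rows:
    - {"translation":[0,0,-1],"rot":[0,0,0],"hand":0}
    - {"translation":[0,0,-3],"rot":[0,0,0],"hand":0}
    - {"translation":[0,0,-6],"rot":[0,0,0],"hand":0}
    - {"translation":[0,0,-9],"rot":[0,0,0],"hand":0}
    - {"translation":[0,0,-11.5],"rot":[0,0,0],"hand":0}
    - {"translation":[-2,2,-12],"rot":[0,0,0],"hand":0}
    - {"translation":[-4,5,-12],"rot":[0,0,0],"hand":0}
    - {"translation":[-6,8,-12],"rot":[0,0,0],"hand":0}

```text
t: 12.9
eef_pos: [0.5355, 0.0071, 0.2132]
ee_rot: [-3.14, 0.001, -1.727]
force: [-0.6, 0.9, 0.0]
width: 0.0876
gripper_force: 0.0
```

Request:
move_arm:
  rows:
    - {"translation":[-2,3,0],"rot":[0,0,0],"hand":0}
    - {"translation":[-4,6,0],"rot":[0,0,0],"hand":0}
    - {"translation":[-5.5,8,0],"rot":[0,0,0],"hand":0}
    - {"translation":[-6.5,8.8,0],"rot":[0,0,0],"hand":0}
    - {"translation":[-6.5,8.8,0],"rot":[0,0,0],"hand":0}
    - {"translation":[-6.5,8.8,0],"rot":[0,0,0],"hand":0}
    - {"translation":[-6.5,8.8,0],"rot":[0,0,0],"hand":0}

```text
t: 13.48
eef_pos: [0.4593, 0.0844, 0.2127]
ee_rot: [-3.141, 0.0, -1.725]
force: [-1.3, -0.4, 0.1]
width: 0.0874
gripper_force: 0.0
```

```bash
python3 - <<'E'
from h import *
im=tops('scene',[((.5917,-.1483),.138),((.6048,-.0643),.12),((.4585,.0853),.078)]); save('s3',im)
s=shift((.4585,.0853,.053))
E
```

```text
scene (0.5917, -0.1483) 473 mid [ 0.5907 -0.1478  0.137 ] zmed 0.138
scene (0.6048, -0.0643) 314 mid [ 0.6054 -0.0658  0.1193] zmed 0.12
scene (0.4585, 0.0853) 152 mid [0.4584 0.0839 0.0767] zmed 0.0778
t 13.53 pos [0.4594 0.0842 0.2124] rot [-3.1412e+00  1.0000e-04 -1.7260e+00] w 0.0872 q [ 0.6   0.03 -0.47  0.   -1.07 -0.76]
shift cm [-0.09  0.11 15.94]
```

View pics/s3.png

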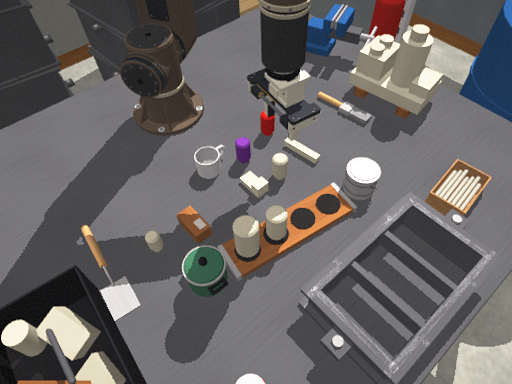

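The picture shows feeder_4 at (247,237) and feeder_3 at (277,222), both upright on their pads within about 2 mm. Next is feeder_2.

Request:
move_arm:
  rows:
    - {"translation":[-0.1,0.1,4],"rot":[0,0,0],"hand":0}
    - {"translation":[-0.1,0.1,7.5],"rot":[0,0,0],"hand":0}
    - {"translation":[-0.1,0.1,10.5],"rot":[0,0,0],"hand":0}
    - {"translation":[-0.1,0.1,13],"rot":[0,0,0],"hand":0}
    - {"translation":[-0.1,0.1,15],"rot":[0,0,0],"hand":0}
    - {"translation":[-0.1,0.1,16.1],"rot":[0,0,0],"hand":0}
    - {"translation":[-0.1,0.1,16.1],"rot":[0,0,0],"hand":0.2}
    - {"translation":[-0.1,0.1,16.1],"rot":[0,0,0],"hand":0.4}

```text
t: 14.2
eef_pos: [0.4583, 0.0848, 0.0506]
ee_rot: [3.14, -0.002, -1.727]
force: [0.8, -0.3, -0.3]
width: 0.0796
gripper_force: 0.0
```

Request:
move_arm:
  rows:
    - {"translation":[0,0,0],"rot":[0,0,0],"hand":0.46}
    - {"translation":[0,0,0],"rot":[0,0,0],"hand":0.65}
    - {"translation":[0,0,0],"rot":[0,0,0],"hand":0.65}
    - {"translation":[0,0,0],"rot":[0,0,0],"hand":0.65}
    - {"translation":[0,0,0],"rot":[0,0,0],"hand":0.65}
    - {"translation":[0,0,0],"rot":[0,0,0],"hand":0.65}

```text
t: 14.7
eef_pos: [0.4583, 0.0858, 0.0515]
ee_rot: [-3.141, 0.001, -1.726]
force: [-1.1, -0.5, 4.5]
width: 0.0435
gripper_force: 15.0
```

```bash
python3 - <<'E'
from h import *
s=shift((.6179,.0197,.17)); print(s['gripper_force'],s['force'])
E
```

```text
t 14.7 pos [0.4583 0.0858 0.0515] rot [-3.1409e+00  6.0000e-04 -1.7255e+00] w 0.0435 q [ 0.61  0.24 -0.68  0.   -0.65 -0.76]
shift cm [  4.07 -16.79 -11.84]
15.001040684001055 [-1.09752995 -0.54018906  4.46881166]
```

Request:
move_arm:
  rows:
    - {"translation":[0,0,-0.7],"rot":[0,0,0],"hand":0.65}
    - {"translation":[0,0,-2],"rot":[0,0,0],"hand":0.65}
    - {"translation":[0,0,-4],"rot":[0,0,0],"hand":0.65}
    - {"translation":[0,0,-7],"rot":[0,0,0],"hand":0.65}
    - {"translation":[0,0,-10],"rot":[0,0,0],"hand":0.65}
    - {"translation":[0,0,-12],"rot":[0,0,0],"hand":0.65}
    - {"translation":[0,-1,-12.5],"rot":[0,0,0],"hand":0.65}
    - {"translation":[1,-3,-12.5],"rot":[0,0,0],"hand":0.65}

```text
t: 15.37
eef_pos: [0.4868, 0.0724, 0.1794]
ee_rot: [-3.137, 0.004, -1.724]
force: [0.5, -0.3, -0.5]
width: 0.0435
gripper_force: 15.0
```

Request:
move_arm:
  rows:
    - {"translation":[1,-3,0],"rot":[0,0,0],"hand":0.65}
    - {"translation":[2,-6,0],"rot":[0,0,0],"hand":0.65}
    - {"translation":[3,-9,0],"rot":[0,0,0],"hand":0.65}
    - {"translation":[3.1,-11.5,0],"rot":[0,0,0],"hand":0.65}
    - {"translation":[3.1,-13.3,0],"rot":[0,0,0],"hand":0.65}
    - {"translation":[3.1,-13.8,0],"rot":[0,0,0],"hand":0.65}
    - {"translation":[3.1,-13.8,0],"rot":[0,0,0],"hand":0.65}
    - {"translation":[3.1,-13.8,0],"rot":[0,0,0],"hand":0.65}

```text
t: 16.03
eef_pos: [0.617, 0.0192, 0.1759]
ee_rot: [3.141, -0.0, -1.726]
force: [-0.5, 0.5, -0.2]
width: 0.0435
gripper_force: 15.0
```

```bash
python3 - <<'E'
from h import *
s=shift((.6179,.0197,.0750)); print(s['gripper_force'],s['force'])
E
```

```text
t 16.03 pos [0.617  0.0192 0.1759] rot [ 3.1406e+00 -2.0000e-04 -1.7260e+00] w 0.0435 q [ 0.35  0.31 -0.21 -0.   -1.05 -0.5 ]
shift cm [-0.07 -0.09 10.09]
14.999959595297696 [-0.51149076  0.52273674 -0.17103549]
```

Request:
move_arm:
  rows:
    - {"translation":[0,0,3],"rot":[0,0,0],"hand":0.65}
    - {"translation":[0,0,6],"rot":[0,0,0],"hand":0.65}
    - {"translation":[0,0,8.3],"rot":[0,0,0],"hand":0.65}
    - {"translation":[0,0,9.4],"rot":[0,0,0],"hand":0.65}
    - {"translation":[0,0,9.8],"rot":[0,0,0],"hand":0.65}
    - {"translation":[0,0,10],"rot":[0,0,0],"hand":0.65}
    - {"translation":[0,0,10],"rot":[0,0,0],"hand":0.65}
    - {"translation":[0,0,10],"rot":[0,0,0],"hand":0.65}

```text
t: 16.7
eef_pos: [0.6186, 0.0196, 0.0777]
ee_rot: [-3.139, 0.001, -1.725]
force: [1.1, -1.4, 0.2]
width: 0.0435
gripper_force: 15.0
```

Request:
move_arm:
  rows:
    - {"translation":[0,0,0],"rot":[0,0,0],"hand":0.65}
    - {"translation":[0,0,0],"rot":[0,0,0],"hand":0.65}
    - {"translation":[0,0,0.1],"rot":[0,0,0],"hand":0.65}
    - {"translation":[0,0,0.1],"rot":[0,0,0],"hand":0.65}

```text
t: 17.03
eef_pos: [0.6181, 0.0193, 0.0756]
ee_rot: [-3.141, 0.0, -1.726]
force: [-0.0, 0.3, 2.8]
width: 0.0435
gripper_force: 15.0
```

Request:
move_arm:
  rows:
    - {"translation":[0,0,0],"rot":[0,0,0],"hand":0.46}
    - {"translation":[0,0,0],"rot":[0,0,0],"hand":0.3}
    - {"translation":[0,0,0],"rot":[0,0,0],"hand":0}
    - {"translation":[0,0,0],"rot":[0,0,0],"hand":0}
    - {"translation":[0,0,0],"rot":[0,0,0],"hand":0}
    - {"translation":[0,0,0],"rot":[0,0,0],"hand":0}
    - {"translation":[0,0,0],"rot":[0,0,0],"hand":0}
    - {"translation":[0,0,0],"rot":[0,0,0],"hand":0}

```text
t: 17.7
eef_pos: [0.6177, 0.0192, 0.075]
ee_rot: [3.141, -0.0, -1.726]
force: [0.3, 0.3, 0.1]
width: 0.0856
gripper_force: 0.0
```

Request:
move_arm:
  rows:
    - {"translation":[0,0,-1],"rot":[0,0,0],"hand":0}
    - {"translation":[0,0,-3],"rot":[0,0,0],"hand":0}
    - {"translation":[0,0,-6],"rot":[0,0,0],"hand":0}
    - {"translation":[0,0,-9],"rot":[0,0,0],"hand":0}
    - {"translation":[0,0,-12],"rot":[0,0,0],"hand":0}
    - {"translation":[0,0,-13.5],"rot":[0,0,0],"hand":0}
    - {"translation":[2,2,-13.5],"rot":[0,0,0],"hand":0}
    - {"translation":[4,4,-13.5],"rot":[0,0,0],"hand":0}

```text
t: 18.37
eef_pos: [0.5727, -0.0138, 0.2119]
ee_rot: [-3.139, 0.001, -1.725]
force: [0.2, -0.5, -0.9]
width: 0.0878
gripper_force: 0.0
```

Request:
move_arm:
  rows:
    - {"translation":[3,2,0],"rot":[0,0,0],"hand":0}
    - {"translation":[6.7,3.6,0],"rot":[0,0,0],"hand":0}
    - {"translation":[10.5,5,0],"rot":[0,0,0],"hand":0}
    - {"translation":[14,6.4,0],"rot":[0,0,0],"hand":0}
    - {"translation":[17.5,7.8,0],"rot":[0,0,0],"hand":0}
    - {"translation":[21,9,0],"rot":[0,0,0],"hand":0}
    - {"translation":[24.5,10,0],"rot":[0,0,0],"hand":0}
    - {"translation":[28,10.4,0],"rot":[0,0,0],"hand":0}

```text
t: 19.03
eef_pos: [0.4244, -0.276, 0.2114]
ee_rot: [-3.14, 0.0, -1.725]
force: [1.7, -0.3, -0.4]
width: 0.0877
gripper_force: 0.0
```

Request:
move_arm:
  rows:
    - {"translation":[2.6,0,0],"rot":[0,0,0],"hand":0}
    - {"translation":[3.6,0,0],"rot":[0,0,0],"hand":0}
    - {"translation":[3.6,0,0],"rot":[0,0,0],"hand":0}
    - {"translation":[3.6,0,0],"rot":[0,0,0],"hand":0}
    - {"translation":[3.6,0,0],"rot":[0,0,0],"hand":0}

```text
t: 19.45
eef_pos: [0.4207, -0.3097, 0.2103]
ee_rot: [-3.141, 0.0, -1.725]
force: [0.4, 0.2, -1.3]
width: 0.0875
gripper_force: 0.0
```

```bash
python3 - <<'E'
from h import *
im=tops('scene',[((.5917,-.1483),.138),((.6048,-.0643),.12),((.6179,.0197),.102),((.4208,-.3103),.06)])
s=shift((.4208,-.3103,.036))
E
```

```text
scene (0.5917, -0.1483) 469 mid [ 0.5914 -0.148   0.137 ] zmed 0.1381
scene (0.6048, -0.0643) 316 mid [ 0.6054 -0.065   0.1194] zmed 0.1199
scene (0.6179, 0.0197) 203 mid [0.6179 0.0172 0.1019] zmed 0.1016
scene (0.4208, -0.3103) 148 mid [ 0.4214 -0.3109  0.0586] zmed 0.0599
t 19.5 pos [ 0.4209 -0.3095  0.2103] rot [-3.1413e+00  1.0000e-04 -1.7248e+00] w 0.0875 q [-0.26  0.13 -0.37 -0.   -1.07  0.1 ]
shift cm [ 0.08 -0.   17.43]
```

Request:
move_arm:
  rows:
    - {"translation":[0.1,0,4],"rot":[0,0,0],"hand":0}
    - {"translation":[0.1,0,8],"rot":[0,0,0],"hand":0}
    - {"translation":[0.1,0,11.5],"rot":[0,0,0],"hand":0}
    - {"translation":[0.1,0,14.5],"rot":[0,0,0],"hand":0}
    - {"translation":[0.1,0,16.5],"rot":[0,0,0],"hand":0}
    - {"translation":[0.1,0,17.3],"rot":[0,0,0],"hand":0}
    - {"translation":[0.1,0,17.3],"rot":[0,0,0],"hand":0.2}
    - {"translation":[0.1,0,17.3],"rot":[0,0,0],"hand":0.4}

```text
t: 20.17
eef_pos: [0.4212, -0.311, 0.0377]
ee_rot: [-3.141, -0.0, -1.724]
force: [-0.5, 0.2, 1.0]
width: 0.0792
gripper_force: 0.0
```

Request:
move_arm:
  rows:
    - {"translation":[0,0,0],"rot":[0,0,0],"hand":0.55}
    - {"translation":[0,0,0],"rot":[0,0,0],"hand":0.75}
    - {"translation":[0,0,0],"rot":[0,0,0],"hand":0.75}
    - {"translation":[0,0,0],"rot":[0,0,0],"hand":0.75}
    - {"translation":[0,0,0],"rot":[0,0,0],"hand":0.75}
    - {"translation":[0,0,0],"rot":[0,0,0],"hand":0.75}
    - {"translation":[0,0,0],"rot":[0,0,0],"hand":0.75}

```text
t: 20.75
eef_pos: [0.4205, -0.3114, 0.0373]
ee_rot: [-3.141, -0.0, -1.726]
force: [0.3, 0.0, 3.2]
width: 0.0357
gripper_force: 15.0
```

```bash
python3 - <<'E'
from h import *
s=shift((.6311,.1037,.2)); print(s['gripper_force'],s['force'])
E
```

```text
t 20.75 pos [ 0.4205 -0.3114  0.0373] rot [-3.1413e+00 -1.0000e-04 -1.7258e+00] w 0.0357 q [-0.26  0.34 -0.57  0.   -0.67  0.11]
shift cm [-44.26 -14.41 -16.27]
14.99978888037731 [0.33786331 0.04380558 3.23742814]
```

Request:
move_arm:
  rows:
    - {"translation":[0,0,-0.7],"rot":[0,0,0],"hand":0.75}
    - {"translation":[0,0,-2],"rot":[0,0,0],"hand":0.75}
    - {"translation":[0,0,-4.5],"rot":[0,0,0],"hand":0.75}
    - {"translation":[0,0,-7.5],"rot":[0,0,0],"hand":0.75}
    - {"translation":[0,0,-10.5],"rot":[0,0,0],"hand":0.75}
    - {"translation":[0,0,-13.5],"rot":[0,0,0],"hand":0.75}
    - {"translation":[0,0,-16],"rot":[0,0,0],"hand":0.75}
    - {"translation":[-1,0,-17],"rot":[0,0,0],"hand":0.75}

```text
t: 21.42
eef_pos: [0.4232, -0.3028, 0.2115]
ee_rot: [-3.136, -0.002, -1.726]
force: [0.3, -0.5, 0.7]
width: 0.0354
gripper_force: 15.0
```

Request:
move_arm:
  rows:
    - {"translation":[-2.3,-0.5,0],"rot":[0,0,0],"hand":0.75}
    - {"translation":[-5,-1,0],"rot":[0,0,0],"hand":0.75}
    - {"translation":[-8,-2,0],"rot":[0,0,0],"hand":0.75}
    - {"translation":[-11,-3,0],"rot":[0,0,0],"hand":0.75}
    - {"translation":[-14,-4,0],"rot":[0,0,0],"hand":0.75}
    - {"translation":[-17,-5,0],"rot":[0,0,0],"hand":0.75}
    - {"translation":[-20,-6,0],"rot":[0,0,0],"hand":0.75}
    - {"translation":[-23,-7,0],"rot":[0,0,0],"hand":0.75}

```text
t: 22.08
eef_pos: [0.5267, -0.0832, 0.2071]
ee_rot: [3.141, 0.0, -1.726]
force: [0.9, -0.2, -0.3]
width: 0.0355
gripper_force: 15.0
```

Request:
move_arm:
  rows:
    - {"translation":[-3,-1,0],"rot":[0,0,0],"hand":0.75}
    - {"translation":[-6,-2,0],"rot":[0,0,0],"hand":0.75}
    - {"translation":[-9,-3,0],"rot":[0,0,0],"hand":0.75}
    - {"translation":[-12,-4.2,0],"rot":[0,0,0],"hand":0.75}
    - {"translation":[-15,-5.4,0],"rot":[0,0,0],"hand":0.75}
    - {"translation":[-17.5,-6.4,0],"rot":[0,0,0],"hand":0.75}
    - {"translation":[-19.5,-7.2,0],"rot":[0,0,0],"hand":0.75}
    - {"translation":[-20.2,-7.4,0],"rot":[0,0,0],"hand":0.75}

```text
t: 22.75
eef_pos: [0.6317, 0.1059, 0.2063]
ee_rot: [3.141, -0.0, -1.724]
force: [0.7, -0.5, 0.5]
width: 0.035
gripper_force: 15.0
```

Request:
move_arm:
  rows:
    - {"translation":[0,0,0],"rot":[0,0,0],"hand":0.75}
    - {"translation":[0,0,0],"rot":[0,0,0],"hand":0.75}
    - {"translation":[0,0,0],"rot":[0,0,0],"hand":0.75}

```text
t: 23.0
eef_pos: [0.6302, 0.1024, 0.207]
ee_rot: [3.141, -0.0, -1.726]
force: [-1.2, -0.7, 0.0]
width: 0.0356
gripper_force: 15.0
```

```bash
python3 - <<'E'
from h import *
s=shift((.6311,.1037,.061)); print(s['gripper_force'],s['force'])
E
```

```text
t 23.0 pos [0.6302 0.1024 0.207 ] rot [ 3.1410e+00 -3.0000e-04 -1.7261e+00] w 0.0356 q [ 0.47  0.32 -0.12 -0.   -1.13 -0.62]
shift cm [-0.15 -0.08 14.6 ]
14.998991811589804 [-1.20749114 -0.72464365  0.01868224]
```

Request:
move_arm:
  rows:
    - {"translation":[-0.1,-0.1,4],"rot":[0,0,0],"hand":0.75}
    - {"translation":[-0.1,-0.1,8],"rot":[0,0,0],"hand":0.75}
    - {"translation":[-0.1,-0.1,11],"rot":[0,0,0],"hand":0.75}
    - {"translation":[-0.1,-0.1,13],"rot":[0,0,0],"hand":0.75}
    - {"translation":[-0.1,-0.1,14],"rot":[0,0,0],"hand":0.75}
    - {"translation":[-0.1,-0.1,14.4],"rot":[0,0,0],"hand":0.75}
    - {"translation":[-0.1,-0.1,14.4],"rot":[0,0,0],"hand":0.75}
    - {"translation":[-0.1,-0.1,14.4],"rot":[0,0,0],"hand":0.75}

```text
t: 23.67
eef_pos: [0.6329, 0.104, 0.0646]
ee_rot: [-3.14, 0.001, -1.726]
force: [0.5, -0.0, -0.5]
width: 0.0354
gripper_force: 15.0
```

Request:
move_arm:
  rows:
    - {"translation":[0,0,0],"rot":[0,0,0],"hand":0.75}
    - {"translation":[0,0,0],"rot":[0,0,0],"hand":0.75}
    - {"translation":[0,0,0.1],"rot":[0,0,0],"hand":0.75}
    - {"translation":[0,0,0.1],"rot":[0,0,0],"hand":0.75}

```text
t: 24.0
eef_pos: [0.6323, 0.1042, 0.0627]
ee_rot: [-3.141, 0.001, -1.726]
force: [0.4, -0.4, -0.8]
width: 0.0352
gripper_force: 15.0
```

Request:
move_arm:
  rows:
    - {"translation":[0,0,0.1],"rot":[0,0,0],"hand":0.75}
    - {"translation":[0,0,0.1],"rot":[0,0,0],"hand":0.75}
    - {"translation":[0,0,0.1],"rot":[0,0,0],"hand":0.75}

```text
t: 24.25
eef_pos: [0.6322, 0.1042, 0.0613]
ee_rot: [-3.141, 0.0, -1.725]
force: [-0.4, 0.6, 2.8]
width: 0.0355
gripper_force: 15.0
```

Contact is felt at 2.8 N. I'm releasing, lifting and backing off.

Request:
move_arm:
  rows:
    - {"translation":[0,0,0],"rot":[0,0,0],"hand":0.56}
    - {"translation":[0,0,0],"rot":[0,0,0],"hand":0.4}
    - {"translation":[0,0,0],"rot":[0,0,0],"hand":0.1}
    - {"translation":[0,0,0],"rot":[0,0,0],"hand":0}
    - {"translation":[0,0,0],"rot":[0,0,0],"hand":0}
    - {"translation":[0,0,0],"rot":[0,0,0],"hand":0}
    - {"translation":[0,0,0],"rot":[0,0,0],"hand":0}
    - {"translation":[0,0,0],"rot":[0,0,0],"hand":0}

```text
t: 24.92
eef_pos: [0.632, 0.104, 0.061]
ee_rot: [3.142, -0.0, -1.726]
force: [0.3, 0.2, 0.1]
width: 0.0799
gripper_force: 0.0
```

Request:
move_arm:
  rows:
    - {"translation":[0,0,-1],"rot":[0,0,0],"hand":0}
    - {"translation":[0,0,-3],"rot":[0,0,0],"hand":0}
    - {"translation":[0,0,-6],"rot":[0,0,0],"hand":0}
    - {"translation":[0,0,-9],"rot":[0,0,0],"hand":0}
    - {"translation":[0,0,-12],"rot":[0,0,0],"hand":0}
    - {"translation":[0,0,-15],"rot":[0,0,0],"hand":0}
    - {"translation":[0,0,-16],"rot":[0,0,0],"hand":0}
    - {"translation":[0,3,-16],"rot":[0,0,0],"hand":0}

```text
t: 25.58
eef_pos: [0.6069, 0.1089, 0.225]
ee_rot: [-3.135, 0.002, -1.726]
force: [-0.3, 1.3, -0.2]
width: 0.0876
gripper_force: 0.0
```

Request:
move_arm:
  rows:
    - {"translation":[0,3,0],"rot":[0,0,0],"hand":0}
    - {"translation":[0,6,0],"rot":[0,0,0],"hand":0}
    - {"translation":[0,9,0],"rot":[0,0,0],"hand":0}
    - {"translation":[0,12,0],"rot":[0,0,0],"hand":0}
    - {"translation":[0,12,0],"rot":[0,0,0],"hand":0}
    - {"translation":[0,12,0],"rot":[0,0,0],"hand":0}
    - {"translation":[0,12,0],"rot":[0,0,0],"hand":0}

```text
t: 26.17
eef_pos: [0.4843, 0.1275, 0.222]
ee_rot: [-3.14, 0.001, -1.725]
force: [-0.5, -0.0, 0.2]
width: 0.0878
gripper_force: 0.0
```

```bash
python3 - <<'E'
from h import *
im=tops('scene',[((.5917,-.1483),.138),((.6048,-.0643),.12),((.6179,.0197),.102),((.6311,.1037),.084)]); save('s4',im)
E
```

```text
scene (0.5917, -0.1483) 469 mid [ 0.591  -0.1482  0.1376] zmed 0.1381
scene (0.6048, -0.0643) 316 mid [ 0.6053 -0.0654  0.1192] zmed 0.12
scene (0.6179, 0.0197) 204 mid [0.6173 0.0183 0.1012] zmed 0.1017
scene (0.6311, 0.1037) 125 mid [0.632  0.1035 0.0829] zmed 0.0838
```

View pics/s4.png

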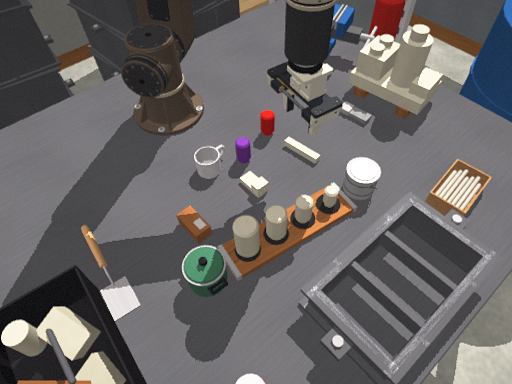

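The picture shows all four feeders upright on their pads, from the biggest at (247,237) by the green pot to the smallest at (331,197). The gripper is clear of everything.

```bash
python3 -c "
from station import arm
print(arm.job_done())"
```

```text
the job is handed in; nothing more can be done
None
```

The job is handed in: all four feeders stand upright on their pads in order of size, biggest next to the glue pot, each measured within about 2 mm of its pad's centre, at about 26 s of the 112 s allowed; no verdict came back.

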